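Reset a needle valve: seat it, then open it half a turn

TASK

On the purge manifold, set the needle valve with the T-bar handle (the straight bar with a small pointer nose): turn it shut, clockwise seen from above, until you feel it touch its seat, without forcing it into the seat, then open it half a turn (180 degrees) from shut and let go. Leave the round knob, the flat lever and the things lying round the manifold as they are.

Things in the scene. Friction and masses are not known exactly. Their poses are not given: they have to be found in the camera images.
- manifold: Grey metal manifold bar, 70 x 340 mm and 40 mm high, screwed to the bench on two feet (feet 110 mm long across the bar, 12 mm high with their screws). Origin under its centre, on the bench; x across the bar, y along it. Three valves stand on its top, 110 mm apart along y (at about -110, 0 and +110 mm), in an order that varies.
- tbar_valve: Fixed part of the needle valve, on the manifold: brass bonnet (16 mm radius, up to 62 mm above the bench), steel nut (8.5 mm radius, to 72 mm), stem (4 mm radius) up to the T-bar's boss (7.5 mm radius, from 85 to 91 mm). Origin at its foot, on the upright spindle axis, 40 mm above the bench. It is mounted at any heading, so where the bar points does not tell how far open it is.
- tbar_grip (a point): The needle valve's T-bar handle, dark steel: a straight bar 50 mm long, 12 mm thick, 18 mm tall, from 90 to 108 mm above the bench, with a pointer nose (6 mm thick) at one end. This point is the bar's centre, on the upright spindle, 99 mm above the bench; it turns with the bar: x along the bar to the nose (tip at 36 mm; the other end at 25 mm), z up.
- tbar (a joint): Opening of the T-bar valve, rad: 0 where the needle touches its seat, growing anticlockwise seen from above. Starts 0.6 to 1.3 open, opens to 9.4. Turns against about 0.035 N m of friction and stays where left.
- tbar_seat (a joint): How far, rad, the shut T-bar valve has been forced on clockwise into its springy seat: 0 while it is open, then the bar still turns on clockwise against 0.06 N m plus 2 N m per rad, while the opening reads 0. A light touch of up to 0.2 rad does no harm; beyond 0.35 the seat is damaged. Let go, it springs back to 0.05 or less.
- knob_rim (a point): A point on the rim of the round knurled black knob (34 mm across, 86 to 106 mm above the bench) of another valve, which must stay as it is. Turns with the knob, 17 mm from its spindle.
- lever_tip (a point): The tip of the flat lever (black grip, 67 mm from spindle to tip, top 96 mm above the bench) of a ball valve, which must stay as it is. It points roughly to the far side of the manifold.
- power_meter: Hand-held yellow meter, 134 x 68 x 33 mm, lying behind the manifold; leave alone. Origin under its centre.
- uv_torch: Black hand torch, 25 x 104 x 25 mm, lying in front of the manifold; leave alone. Origin under its centre.
- tape_kapton: Roll of yellow tape, 72 x 74 x 13 mm, lying in front of the manifold; leave alone. Origin under its centre.

How it is judged:
On the way:
1. the T-bar valve is turned shut onto its seat (value of joint tbar below 0.03 rad), for 0.2 s.
At the end, for the whole second after the job is handed in: After having been shut onto its seat, the T-bar valve stands half a turn open (3.14 rad from the seat, within 0.26 rad) and still, and the knob's rim and the lever's tip are within 8 mm of where they started (value of joint tbar between 2.882 and 3.402 rad and velocity of joint tbar between -0.05 and 0.05 rad/s and distance of each of knob_rim, lever_tip from where it was at the start of the episode below 0.008 m); the robot touches nothing.
It fails at once if the needle is forced into its seat (beyond 0.35 rad) (value of joint tbar_seat above 0.35 rad).
It fails at once if the knob or the lever is turned (rim or tip moved 8 mm) (distance of any of knob_rim, lever_tip from where it was at the start of the episode above 0.008 m).
It fails at once if the meter, torch or tape is shifted by 30 mm (distance of any of power_meter, uv_torch, tape_kapton from where it was at the start of the episode above 0.03 m).
It also fails if it takes over 64 s, if anything falls off the work surface, if the arm or the gripper's body presses on something with over 40 N, if the wrist force passes 120 N, or if a joint passes its speed limit or range.

ROBOT

A 6-joint arm with a two-finger parallel gripper is mounted at the origin on a cart in front of the work surface, level with it; the furniture and walls round the work are solid. World frame = base frame: x ahead of the robot, y to its left, z up, the work surface at z = 0. Lengths are in m, angles in rad, forces in N, time in s.
With the tool pointing down it reaches from about 0.275 to 0.725 m from the base axis. Payload 5.6 kg.
Tool frame: the origin (TCP) lies midway between the tips of the shut fingers; the grasp point (between the pads) lies 19 mm behind it; x points along the fingers, z is the direction in which the jaws open and shut, and the axes are right-handed (so a half turn about x gives the same grasp; the last joint's range is limited). The gripper opens to 85 mm and grips with 20 to 120 N. Pads are 22 mm wide; open, the fingers measure 114 mm over their backs; the gripper's body (76 mm by 85 mm) begins 54 mm behind the grasp point. The pads swing forward as they close: fully open they stand 13 mm farther back than shut.
Start: joints at [1.525, 0.255, 0.108, 0, -1.424, -0.285], TCP at [0.179, 0.52, 0.231] pointing down, gripper open.
Joint ranges: [-2.95, 2.95], [-1.21, 1.97], [-1.09, 1.5], [-2.87, 1.71], [-2.94, -0.07], [-3.05, 3.05]. Speed limits (rad/s): [2.57, 2.57, 3.14, 3.14, 3.14, 3.14].

INTERFACE

Orientations are given as a unit quaternion [w, x, y, z].
In Python, from rig import status, cams, order, trace, spot_point gives the robot as it stands.
- The arm moves only by the tool send_rows, never from a script. Its argument "deltas" is a list that holds one entry, the list of rows, each a list of 7 numbers: the turn, a rotation vector about the world's x, y, z in rad, then the shift along the world's x, y, z in mm, then the gripper's target within -1 to 1 (fully open at 1, half-way at 0, shut at -1). A call has exactly 5 rows; each row is the pose to reach, as a shift and turn from the pose commanded when the call began; what a row does not reach only later rows make up. A row lasts 1/12 s, in which the tool goes at most 41.7 mm and 7.16 degrees, less where a joint would pass 70% of its speed; a pose out of reach is approached as far as the arm can. A call with a gripper value outside its range is refused whole. The fingers move at their own pace and stop on an object; "newtons" is the grip in N (left out, the last holds). Time passes only in rows, so rows that repeat a pose let the fingers close, or fill a call up. It gives the time, the measured TCP pose, the force and the opening at its end, in the units of the state.
- status.get_state(): the state, without advancing time (a new reading comes with each control period).
- cams.get_image(name): name is "scene" or "side" or "wrist"; returns the picture (400x640x3 uint8, red, green, blue); there is no depth.
- cams.get_calibration(name): a dict with "K" (3x3 intrinsics, pixels), "R" (3x3) and "t" (3): a world point X has camera coordinates R X + t; the wrist camera has in their place "hand_eye" (4x4, takes a point from camera to tool coordinates, whose origin is the TCP and whose axes are the tool frame's). Camera axes: x right, y down, z forward; pixel columns grow to the right and rows downward; lengths in m; the calibration is good to about 2 mm. The wrist camera is an equidistant fisheye: a pixel r from the principal point sees the ray r / f radians off the axis. A picture is of the moment at which its call begins: read the wrist's pose just before it. get_calibration takes no time and is no camera call.
- order.finish_job(): hands the job in, once; it reports no verdict.
Trained networks look in the newest picture that a camera, given by its name, has taken for a name from the list of things; names that differ only in an ending like _2 or _b are one class to them, and where a whole thing is asked for, a point or a joint stands for the part that bears it (a point fixed in the world has none). Each returns a list of dicts, best first, with "conf" (0 to 1); they miss things now and then, are a little off and sometimes report something else, mostly with a low value. They report only what shows in the picture. A call takes as long as a camera call.
- trace(camera, name): "pixels" (400x640 bool, what is visible of it) and "rect" ([centre column, centre row, width, height] in pixels, round what is visible of it).
- spot_point(camera, name): "uv" ([column, row] in pixels: a listed point, or the origin of a listed thing).
The state is a dict: "clock": time; "joints": joint angles; "joint_velocities": joint speeds; "tau": joint torques, N m; "eef_pos": TCP position; "eef_rot": TCP orientation; "wrist_force": force on the tool from outside, world axes, zero at the start; "torque": the same for the moment, N m; "gripper_width": finger opening in m.
Only numpy, scipy, OpenCV 4.12 (cv2) and the standard library are available. Lean on these libraries where they do the work, as an engineer would, in place of code of your own. Each camera call takes 0.05 s, during which the arm holds its last target. There are 200 camera calls.

## Working session

There is one attempt and no reset: what is moved stays moved. The work goes in short steps, Python scripts to look and compute and a tool call to move; the robot and the scene stay as the last step left them, time stands still between calls to the robot, and variables do not carry over. Pictures are saved under pics/ and viewed, on a budget of 10 in all, crops included, one or two more only if the job needs it, and the job is handed in when it is done.

Besides the shell and the picture viewer there is one more tool, called as name(argument=value, ...), one argument or row to a line, values as JSON. send_rows: Moves the arm, as the interface text tells. Its arguments: {"type":"object","properties":{"deltas":{"type":"array"},"newtons":{"type":"number"}},"required":["deltas"]}

```bash
mkdir -p pics; cat > h.py <<'E'
import numpy as np, cv2
from rig import status, cams, order, trace, spot_point
from scipy.spatial.transform import Rotation as Ro
def ray(cam,uv,st=None):
    c=cams.get_calibration(cam);K=np.array(c["K"])
    x=(uv[0]-K[0,2])/K[0,0];y=(uv[1]-K[1,2])/K[1,1]
    if cam!="wrist":
        R=np.array(c["R"]);t=np.array(c["t"]);d=R.T@np.array([x,y,1]);return -R.T@t,d/np.linalg.norm(d)
    r=np.hypot(x,y);s=np.sin(r)/r if r>1e-9 else 1
    d=np.array([x*s,y*s,np.cos(r)]);H=np.array(c["hand_eye"])
    q=st["eef_rot"];R=Ro.from_quat([q[1],q[2],q[3],q[0]]).as_matrix();p=np.array(st["eef_pos"])
    return p+R@H[:3,3],R@H[:3,:3]@d
def atz(cam,uv,z,st=None):
    o,d=ray(cam,uv,st);return o+d*(z-o[2])/d[2]
def proj(cam,X):
    c=cams.get_calibration(cam);p=np.array(c["R"])@X+np.array(c["t"]);q=np.array(c["K"])@p;return q[:2]/q[2]
def snap(cam,f=None):
    st=status.get_state();im=np.array(cams.get_image(cam))
    if f: cv2.imwrite("pics/"+f,im[:,:,::-1])
    return st,im
E
python3 - <<'E'
from h import *
for cam in ["scene","side","wrist"]:
    st,im=snap(cam,cam+"0.png")
    for n,z in [("tbar_grip",.099),("tbar_valve",.04),("manifold",0),("knob_rim",.1),("lever_tip",.09)]:
        for k in spot_point(cam,n)[:2]: print(cam,n,round(k["conf"],2),np.round(k["uv"]),np.round(atz(cam,k["uv"],z,st),3))
print(st)
E
```

```text
scene tbar_grip 0.56 [361. 240.] [ 0.6   -0.126  0.099]
scene tbar_valve 0.88 [356. 254.] [ 0.594 -0.124  0.04 ]
scene manifold 0.89 [329. 233.] [ 0.581 -0.021  0.   ]
scene knob_rim 0.54 [310. 179.] [0.58  0.076 0.1  ]
side tbar_grip 0.44 [342. 241.] [ 0.586 -0.127  0.099]
side manifold 0.57 [331. 243.] [ 0.58  -0.026  0.   ]
side knob_rim 0.52 [339. 237.] [ 0.582 -0.116  0.1  ]
side knob_rim 0.47 [320. 183.] [0.574 0.087 0.1  ]
side lever_tip 0.63 [360. 206.] [ 0.653 -0.01   0.09 ]
{'clock': 0.6, 'joints': array([ 1.52459298e+00,  2.55075138e-01,  1.08211144e-01, -2.69740778e-05,
       -1.42389528e+00, -2.84599041e-01]), 'joint_velocities': array([ 1.42828078e-03, -1.26609725e-03, -1.19378930e-03, -7.11095656e-04,
        8.80429077e-05,  3.39505447e-04]), 'tau': array([ 9.61601290e-04, -3.86189175e+01,  2.37979013e+01,  5.36613330e+00,
       -6.82935915e-04, -4.18533048e-06]), 'eef_pos': array([0.17860673, 0.52018602, 0.23129657]), 'eef_rot': array([ 0.41083489,  0.57550171,  0.41086715, -0.57550035]), 'wrist_force': array([ 0.60036153, -0.00510918, -0.35822777]), 'torque': array([-0.02535816,  0.00710305, -0.02163489]), 'gripper_width': 0.08523628271951805}
```

```bash
python3 - <<'E'
import cv2,numpy as np
a=cv2.imread("pics/scene0.png");b=cv2.imread("pics/side0.png")
f=lambda i:cv2.resize(i[140:300,240:440],None,fx=4,fy=3.7)[:, :]
cv2.imwrite("pics/c0.png",np.vstack([cv2.resize(a[140:290,230:430],(800,600))[:, :]])); cv2.imwrite("pics/c1.png",cv2.resize(b[140:290,230:430],(800,600)))
E
```

```text
(no output)
```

View pics/c0.png

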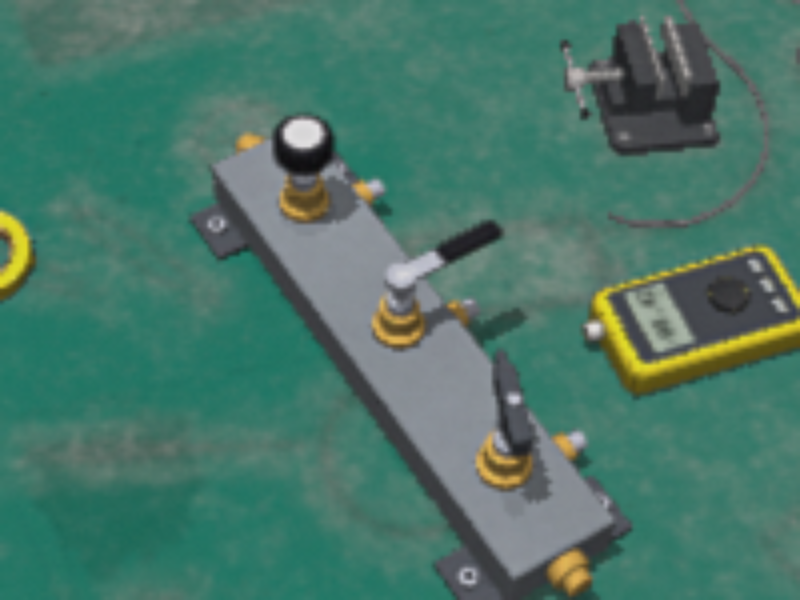

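View pics/c1.png

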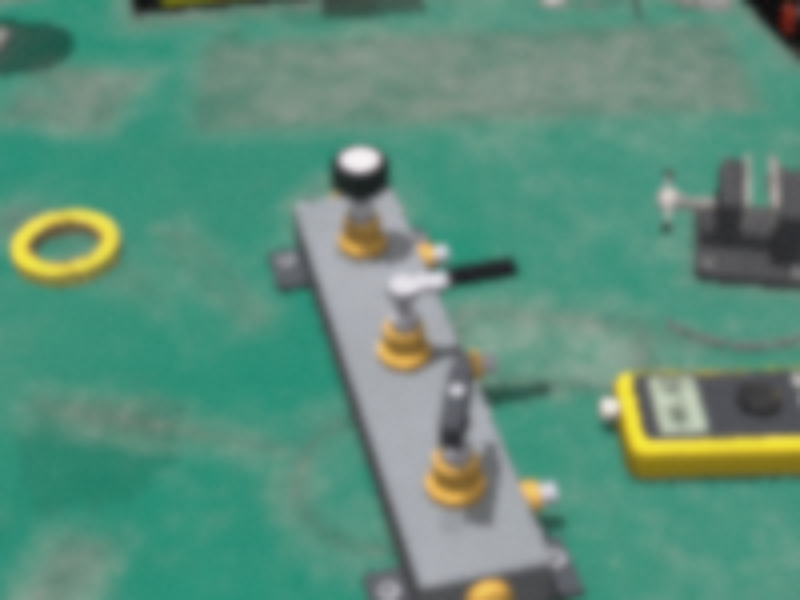

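The scene shows three valves: the knob at the far left, the lever in the middle (crop 400,275) and the T-bar nearest, with its white centre at crop (513,398) and its nose towards (500,355). The side view agrees.

```bash
python3 - <<'E'
from h import *
st=status.get_state()
for n,uv in [("cen",(230+513/4,140+398/4)),("nose",(230+501/4,140+356/4)),("tail",(230+516/4,140+430/4))]: print(n,atz("scene",uv,.108))
for n,uv in [("cen",(230+458/4,140+387/4)),("nose",(230+461/4,140+355/4)),("tail",(230+453/4,140+420/4))]: print("side",n,atz("side",uv,.108))
q=st["eef_rot"];print(Ro.from_quat([q[1],q[2],q[3],q[0]]).as_matrix().round(3))
print(np.round(cams.get_calibration("wrist")["hand_eye"],3))
E
```

```text
cen [ 0.59093194 -0.12658279  0.108     ]
nose [ 0.59890978 -0.10064443  0.108     ]
tail [ 0.58218853 -0.14427762  0.108     ]
side cen [ 0.59089642 -0.12520586  0.108     ]
side nose [ 0.59749917 -0.10167516  0.108     ]
side tail [ 0.58351297 -0.1480806   0.108     ]
[[-0.     0.946 -0.325]
 [ 0.    -0.325 -0.946]
 [-1.    -0.    -0.   ]]
[[-0.001 -0.292  0.956 -0.143]
 [-0.    -0.956 -0.292  0.075]
 [ 1.    -0.001  0.001  0.001]
 [ 0.     0.     0.     1.   ]]
```

send_rows(
  deltas=[
    [[0, 0, -0.078, 20.6, -32.3, -2, 0], [0, 0, -0.155, 41.2, -64.6, -4, 0], [0, 0, -0.233, 61.8, -96.9, -6, 0], [0, 0, -0.31, 82.4, -129.2, -8, 0], [0, 0, -0.388, 103, -161.5, -10, 0]],
  ],
)

```text
clock: 1.32
eef_pos: [0.2821, 0.3571, 0.2214]
eef_rot: [0.291, 0.645, 0.291, -0.644]
wrist_force: [1.9, -0.3, 0.3]
gripper_width: 0.0428
```

send_rows(
  deltas=[
    [[0, 0, -0.078, 20.6, -32.3, -2, 0], [0, 0, -0.155, 41.2, -64.6, -4, 0], [0, 0, -0.233, 61.8, -96.9, -6, 0], [0, 0, -0.31, 82.4, -129.2, -8, 0], [0, 0, -0.388, 103, -161.5, -10, 0]],
  ],
)

```text
clock: 1.73
eef_pos: [0.3852, 0.1955, 0.2116]
eef_rot: [0.161, 0.689, 0.162, -0.688]
wrist_force: [1.4, 1.1, 0.5]
gripper_width: 0.0425
```

send_rows(
  deltas=[
    [[0, 0, -0.078, 20.6, -32.3, -2, 0], [0, 0, -0.155, 41.2, -64.6, -4, 0], [0, 0, -0.233, 61.8, -96.9, -6, 0], [0, 0, -0.31, 82.4, -129.2, -8, 0], [0, 0, -0.388, 103, -161.5, -10, 0]],
  ],
)

```text
clock: 2.15
eef_pos: [0.4884, 0.0338, 0.2015]
eef_rot: [0.025, 0.707, 0.026, -0.706]
wrist_force: [2.1, 1.2, 0.9]
gripper_width: 0.0426
```

send_rows(
  deltas=[
    [[0, 0, -0.078, 20.6, -32.3, -2, 0], [0, 0, -0.155, 41.2, -64.6, -4, 0], [0, 0, -0.233, 61.8, -96.9, -6, 0], [0, 0, -0.31, 82.4, -129.2, -8, 0], [0, 0, -0.388, 103, -161.5, -10, 0]],
  ],
)

```text
clock: 2.57
eef_pos: [0.5913, -0.1277, 0.1912]
eef_rot: [-0.111, 0.698, -0.111, -0.698]
wrist_force: [0.9, 1.8, 0.3]
gripper_width: 0.0428
```

send_rows(
  deltas=[
    [[0, 0, 0, 0, 0, 0, 0], [0, 0, 0, 0, 0, 0, 0], [0, 0, 0, 0, 0, 0, 0], [0, 0, 0, 0, 0, 0, 0], [0, 0, 0, 0, 0, 0, 0]],
  ],
)

```text
clock: 2.98
eef_pos: [0.5904, -0.1248, 0.192]
eef_rot: [-0.109, 0.699, -0.109, -0.698]
wrist_force: [-1.1, 0.0, 0.1]
gripper_width: 0.0428
```

```bash
python3 - <<'E'
from h import *
st,im=snap("wrist","w1.png")
print(st["clock"],st["joints"].round(3),st["eef_pos"].round(4),st["wrist_force"].round(2),st["torque"].round(3))
for n,z in [("tbar_grip",.108),("tbar_valve",.04),("knob_rim",.1),("lever_tip",.09)]:
    for k in spot_point("wrist",n)[:2]: print(n,round(k["conf"],2),np.round(k["uv"]),np.round(atz("wrist",k["uv"],z,st),4))
t=trace("wrist","tbar_grip")
for k in t[:1]:
    v,u=np.nonzero(k["pixels"]);P=np.array([atz("wrist",(a,b),.108,st)[:2] for a,b in zip(u,v)])
    m=P.mean(0);w,V=np.linalg.eigh(np.cov((P-m).T));print(k["conf"],k["rect"],m,V[:,1],np.sqrt(w))
E
```

```text
2.9833 [ 0.05   0.374  0.176 -0.    -1.372 -0.361] [ 0.5904 -0.1248  0.192 ] [-1.07  0.02  0.09] [ 0.011 -0.069  0.012]
tbar_grip 0.64 [321. 200.] [ 0.5878 -0.1324  0.108 ]
tbar_valve 0.63 [323. 182.] [ 0.5868 -0.1298  0.04  ]
lever_tip 0.85 [302. 323.] [ 0.6472 -0.0108  0.09  ]
0.96 [320.8, 206.2, 17.2, 75.9] [ 0.58924369 -0.12966248] [0.33122631 0.94355134] [0.0035488  0.01577494]
```

View pics/w1.png

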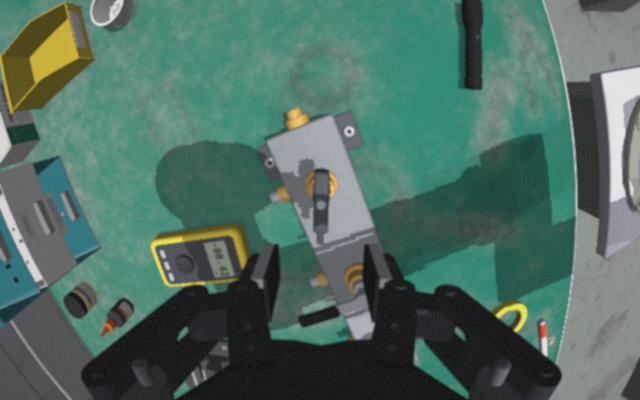

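The bar sits at (321,205) in the wrist view with the nose pointing to the image bottom. The lever lies under the gripper at (318,318). Next I pin down the spindle from the white dot in all three cameras.

```bash
python3 - <<'E'
from h import *
st=status.get_state()
for cam,f,c in [("scene","scene0.png",(358,239)),("side","side0.png",(344,237)),("wrist","w1.png",(321,203))]:
    g=cv2.imread("pics/"+f).min(axis=2).astype(float)
    u,v=c;w=g[v-6:v+7,u-3:u+4].copy();print(cam);print(w.astype(int)) if cam!="side" else 0
    i=np.unravel_index(w.argmax(),w.shape)
    s=g[v-6+i[0]-1:v-6+i[0]+2,u-3+i[1]-1:u-3+i[1]+2];s=np.clip(s-60,0,None)
    yy,xx=np.mgrid[-1:2,-1:2];p=(u-3+i[1]+(s*xx).sum()/s.sum(),v-6+i[0]+(s*yy).sum()/s.sum())
    print(p,atz(cam,p,.108,st))
E
```

```text
scene
[[ 82  81  82  80  55  54  54]
 [ 81  82  80  83  65  55  55]
 [ 76  83  80  81  72  51  47]
 [ 74  80  79  80  73  49  45]
 [ 68  79  86  86  81  49  45]
 [ 66  87 140 141 129  73  52]
 [ 58 106 187 205 199 111  56]
 [ 40  79 162 195 176 100  54]
 [ 45  65  87 108  84  73  62]
 [ 46  70  79  81  76  80  91]
 [ 47  62  82  82  80  80  80]
 [ 50  44  77  82  80  77  78]
 [ 51  37  74  83  82  79  77]]
(np.float64(358.01509054325953), np.float64(239.12374245472836)) [ 0.59097329 -0.12554551  0.108     ]
side
(np.float64(343.94827586206895), np.float64(236.99898580121703)) [ 0.5896553 -0.1257203  0.108    ]
wrist
[[ 58  60  62  59  63  60  64]
 [ 64  62  62  61  62  61  65]
 [ 70  72  73  70  70  63  62]
 [ 79  88  94  96  91  80  71]
 [102 114 120 120 112 101  88]
 [115 129 134 135 127 121 108]
 [131 136 135 136 130 128 121]
 [135 140 137 137 132 133 127]
 [134 138 138 137 133 130 125]
 [131 138 133 136 133 134 122]
 [124 130 138 131 130 129 115]
 [111 124 125 125 121 113  97]
 [ 86  98 104 104  97  86  72]]
(np.float64(319.01461988304095), np.float64(204.01169590643275)) [ 0.59066789 -0.13039187  0.108     ]
```

send_rows(
  deltas=[
    [[0, 0, 0, 0, -1, -15, 0], [0, 0, 0, 0, -2, -30, 0], [0, 0, 0, 0, -2, -45, 0], [0, 0, 0, 0, -2, -60, 0], [0, 0, 0, 0, -2, -60, 0]],
  ],
)

```text
clock: 3.7
eef_pos: [0.5886, -0.1273, 0.128]
eef_rot: [0.11, -0.696, 0.11, 0.701]
wrist_force: [-0.8, 0.1, -0.8]
gripper_width: 0.0425
```

send_rows(
  deltas=[
    [[0, 0, 0, 0, 0, 0, 0], [0, 0, 0, 0, 0, 0, 0], [0, 0, 0, 0, 0, 0, 0], [0, 0, 0, 0, 0, 0, 0], [0, 0, 0, 0, 0, 0, 0]],
  ],
)

```text
clock: 4.12
eef_pos: [0.591, -0.1278, 0.1321]
eef_rot: [-0.11, 0.699, -0.11, -0.698]
wrist_force: [0.4, 0.3, -0.5]
gripper_width: 0.0427
```

```bash
python3 - <<'E'
from h import *
st,im=snap("wrist","w2.png")
q=st["eef_rot"];R=Ro.from_quat([q[1],q[2],q[3],q[0]]).as_matrix()
print(st["clock"],st["eef_pos"].round(4),R[:,2].round(3),st["torque"].round(3),st["wrist_force"].round(2))
t=trace("wrist","tbar_grip")[0]
m=t["pixels"];print(t["conf"],t["rect"])
g=im.min(axis=2);v,u=np.nonzero(m&(g>100));print(u.mean(),v.mean(),len(u),atz("wrist",(u.mean(),v.mean()),.108,st))
cv2.imwrite("pics/w2c.png",cv2.resize(im[130:330,200:440,::-1],(720,600)))
E
```

```text
4.1167 [ 0.591  -0.1278  0.1321] [-0.952  0.307 -0.001] [-0.016  0.012 -0.002] [ 0.4   0.32 -0.5 ]
0.7 [325.0, 238.6, 23.7, 95.1]
323.06951871657753 245.20320855614975 187 [ 0.5907288  -0.12536975  0.108     ]
```

View pics/w2c.png

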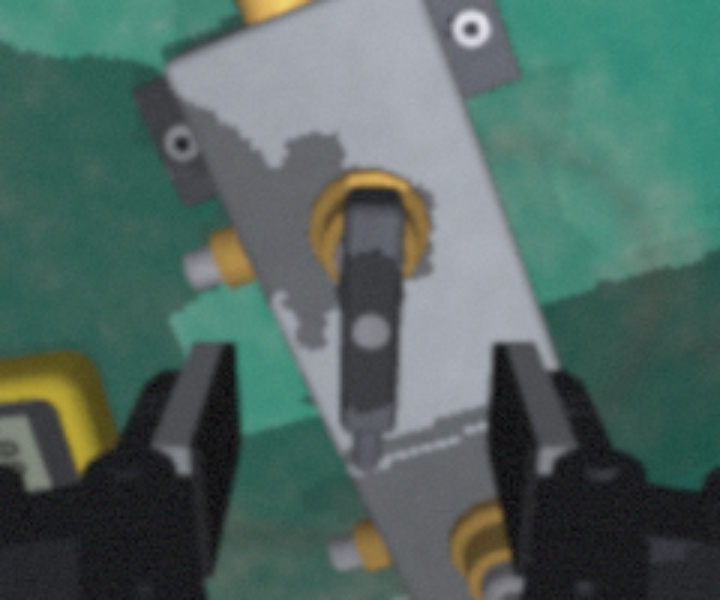

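The crop shows the bar upright between the open fingers, with the dot at (371,332), its nose at (366,465) and its tail at (375,195). The centre estimates agree within about 2 mm of the TCP, so I descend and grip lightly.

send_rows(
  deltas=[
    [[0, 0, 0, 0, 0, -13, 0], [0, 0, 0, 0, 0, -26, 0], [0, 0, 0, 0, 0, -39, 0], [0, 0, 0, 0, 0, -39, 0], [0, 0, 0, 0, 0, -39, 0]],
  ],
)

```text
clock: 4.63
eef_pos: [0.5903, -0.1279, 0.092]
eef_rot: [0.11, -0.698, 0.11, 0.699]
wrist_force: [-0.5, -0.2, 1.3]
gripper_width: 0.0428
```

send_rows(
  deltas=[
    [[0, 0, 0, 0, 0, 0, -0.5], [0, 0, 0, 0, 0, 0, -0.8], [0, 0, 0, 0, 0, 0, -0.8], [0, 0, 0, 0, 0, 0, -0.8], [0, 0, 0, 0, 0, 0, -0.8]],
  ],
  newtons=25,
)

```text
clock: 5.05
eef_pos: [0.5904, -0.1277, 0.0935]
eef_rot: [-0.11, 0.699, -0.11, -0.698]
wrist_force: [-3.3, 1.9, 6.3]
gripper_width: 0.0114
```

```bash
cat > s.py <<'E'
from h import *
st=status.get_state();q=st["eef_rot"];R=Ro.from_quat([q[1],q[2],q[3],q[0]]).as_matrix()
print("t",st["clock"],"p",st["eef_pos"].round(4),"psi",np.arctan2(R[1,2],R[0,2]).round(4),"F",st["wrist_force"].round(1),"M",st["torque"].round(3),"j",st["joints"].round(3),"tau6",st["tau"][5].round(3),"w",round(st["gripper_width"],4))
E
python3 s.py
```

```text
t 5.05 p [ 0.5904 -0.1277  0.0935] psi 2.8297 F [-3.3  1.9  6.3] M [0.658 1.385 0.008] j [ 0.045  0.433  0.009 -0.    -1.146 -0.357] tau6 0.025 w 0.0114
```

send_rows(
  deltas=[
    [[0, 0, -0.05, 0, 0, 0, -0.8], [0, 0, -0.1, 0, 0, 0, -0.8], [0, 0, -0.15, 0, 0, 0, -0.8], [0, 0, -0.2, 0, 0, 0, -0.8], [0, 0, -0.25, 0, 0, 0, -0.8]],
  ],
)

```text
clock: 5.47
eef_pos: [0.5904, -0.1278, 0.0935]
eef_rot: [-0.197, 0.679, -0.197, -0.679]
wrist_force: [-4.3, 1.3, 5.6]
gripper_width: 0.0112
```

```bash
python3 s.py
```

```text
t 5.4667 p [ 0.5904 -0.1278  0.0935] psi 2.5775 F [-4.3  1.3  5.6] M [0.637 1.42  0.049] j [ 0.045  0.433  0.009  0.    -1.146 -0.61 ] tau6 0.755 w 0.0112
```

send_rows(
  deltas=[
    [[0, 0, -0.05, 0, 0, 0, -0.8], [0, 0, -0.1, 0, 0, 0, -0.8], [0, 0, -0.15, 0, 0, 0, -0.8], [0, 0, -0.2, 0, 0, 0, -0.8], [0, 0, -0.25, 0, 0, 0, -0.8]],
  ],
)

```text
clock: 5.88
eef_pos: [0.5904, -0.1278, 0.0935]
eef_rot: [-0.28, 0.649, -0.28, -0.649]
wrist_force: [-4.0, 1.6, 5.8]
gripper_width: 0.0111
```

```bash
python3 s.py
```

```text
t 5.8833 p [ 0.5904 -0.1278  0.0935] psi 2.3274 F [-4.   1.6  5.8] M [0.525 1.403 0.069] j [ 0.045  0.433  0.009  0.    -1.146 -0.86 ] tau6 0.755 w 0.0111
```

send_rows(
  deltas=[
    [[0, 0, -0.02, 0, 0, 0, -0.8], [0, 0, -0.04, 0, 0, 0, -0.8], [0, 0, -0.06, 0, 0, 0, -0.8], [0, 0, -0.08, 0, 0, 0, -0.8], [0, 0, -0.1, 0, 0, 0, -0.8]],
  ],
)

```text
clock: 6.3
eef_pos: [0.5904, -0.1278, 0.0935]
eef_rot: [-0.312, 0.635, -0.312, -0.635]
wrist_force: [-3.1, 1.3, 5.3]
gripper_width: 0.0115
```

```bash
python3 s.py
```

```text
t 6.3 p [ 0.5904 -0.1278  0.0935] psi 2.2289 F [-3.1  1.3  5.3] M [0.534 1.411 0.032] j [ 0.045  0.433  0.009  0.    -1.146 -0.958] tau6 0.281 w 0.0115
```

send_rows(
  deltas=[
    [[0, 0, -0.02, 0, 0, 0, -0.8], [0, 0, -0.04, 0, 0, 0, -0.8], [0, 0, -0.06, 0, 0, 0, -0.8], [0, 0, -0.08, 0, 0, 0, -0.8], [0, 0, -0.1, 0, 0, 0, -0.8]],
  ],
)

```text
clock: 6.72
eef_pos: [0.5904, -0.1279, 0.0935]
eef_rot: [-0.343, 0.619, -0.343, -0.618]
wrist_force: [-3.8, 1.4, 6.0]
gripper_width: 0.011
```

```bash
python3 s.py
```

```text
t 6.7167 p [ 0.5904 -0.1279  0.0935] psi 2.1289 F [-3.8  1.4  6. ] M [ 0.465  1.406 -0.032] j [ 0.045  0.433  0.009  0.    -1.146 -1.058] tau6 0.281 w 0.011
```

send_rows(
  deltas=[
    [[0, 0, -0.02, 0, 0, 0, -0.8], [0, 0, -0.04, 0, 0, 0, -0.8], [0, 0, -0.06, 0, 0, 0, -0.8], [0, 0, -0.08, 0, 0, 0, -0.8], [0, 0, -0.1, 0, 0, 0, -0.8]],
  ],
)

```text
clock: 7.13
eef_pos: [0.5904, -0.1279, 0.0935]
eef_rot: [-0.373, 0.601, -0.373, -0.6]
wrist_force: [-4.7, 1.1, 4.8]
gripper_width: 0.0117
```

```bash
python3 s.py
```

```text
t 7.1333 p [ 0.5904 -0.1279  0.0935] psi 2.029 F [-4.7  1.1  4.8] M [0.514 1.403 0.048] j [ 0.045  0.433  0.009  0.    -1.146 -1.158] tau6 0.281 w 0.0117
```

send_rows(
  deltas=[
    [[0, 0, -0.02, 0, 0, 0, -0.8], [0, 0, -0.04, 0, 0, 0, -0.8], [0, 0, -0.06, 0, 0, 0, -0.8], [0, 0, -0.08, 0, 0, 0, -0.8], [0, 0, -0.1, 0, 0, 0, -0.8]],
  ],
)

```text
clock: 7.55
eef_pos: [0.5903, -0.1279, 0.0935]
eef_rot: [-0.403, 0.581, -0.403, -0.581]
wrist_force: [-4.4, 1.3, 5.2]
gripper_width: 0.011
```

```bash
cat >> s.py <<'E'
import sys
if len(sys.argv)>1:
    M=[]
    for i in range(int(sys.argv[1])):
        cams.get_image("wrist");M.append(status.get_state()["torque"])
    print(np.mean(M,0).round(3),np.std(M,0).round(3))
E
python3 s.py 6
```

```text
t 7.55 p [ 0.5903 -0.1279  0.0935] psi 1.9289 F [-4.4  1.3  5.2] M [0.41  1.449 0.041] j [ 0.045  0.433  0.009  0.    -1.146 -1.258] tau6 0.281 w 0.011
[ 0.446  1.449 -0.007] [0.018 0.028 0.056]
```

send_rows(
  deltas=[
    [[0, 0, -0.02, 0, 0, 0, -0.8], [0, 0, -0.04, 0, 0, 0, -0.8], [0, 0, -0.06, 0, 0, 0, -0.8], [0, 0, -0.08, 0, 0, 0, -0.8], [0, 0, -0.1, 0, 0, 0, -0.8]],
  ],
)

```text
clock: 8.27
eef_pos: [0.5904, -0.1279, 0.0935]
eef_rot: [-0.431, 0.56, -0.432, -0.56]
wrist_force: [-3.6, 1.2, 6.6]
gripper_width: 0.0113
```

```bash
python3 s.py 4; python3 - <<'E'
from h import *
for cam in ["wrist"]:
    st,im=snap(cam,"w3.png");cv2.imwrite("pics/w3c.png",cv2.resize(im[130:330,200:440,::-1],(720,600)))
E
```

```text
t 8.2667 p [ 0.5904 -0.1279  0.0935] psi 1.8289 F [-3.6  1.2  6.6] M [0.343 1.469 0.093] j [ 0.045  0.433  0.009  0.    -1.146 -1.358] tau6 0.281 w 0.0113
[ 0.397  1.469 -0.015] [0.017 0.023 0.042]
```

View pics/w3c.png

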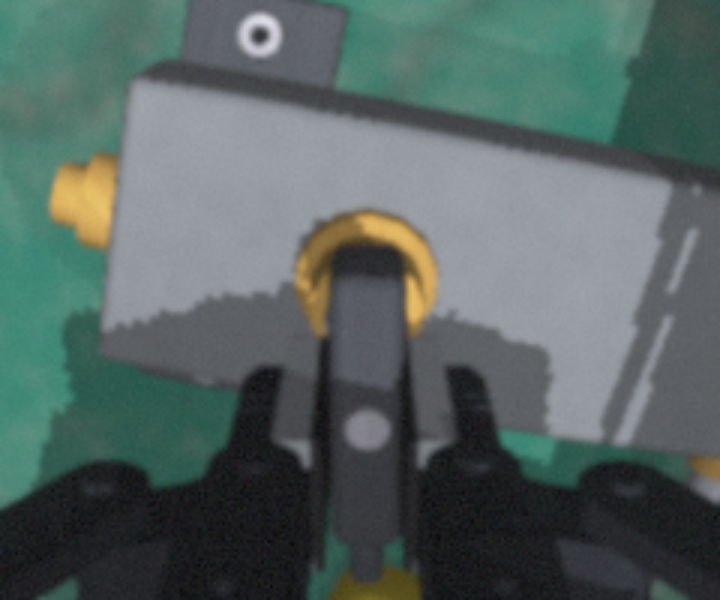

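The bar is held between the pads and has turned with the gripper (dot at crop (367,430)). I carry on closing.

send_rows(
  deltas=[
    [[0, 0, -0.02, 0, 0, 0, -0.8], [0, 0, -0.04, 0, 0, 0, -0.8], [0, 0, -0.06, 0, 0, 0, -0.8], [0, 0, -0.08, 0, 0, 0, -0.8], [0, 0, -0.1, 0, 0, 0, -0.8]],
  ],
)

```text
clock: 8.93
eef_pos: [0.5903, -0.1279, 0.0935]
eef_rot: [-0.459, 0.538, -0.459, -0.538]
wrist_force: [-4.1, 0.6, 5.2]
gripper_width: 0.0113
```

```bash
python3 s.py 5
```

```text
t 8.9333 p [ 0.5903 -0.1279  0.0935] psi 1.7292 F [-4.1  0.6  5.2] M [0.441 1.494 0.21 ] j [ 4.500e-02  4.330e-01  9.000e-03  1.000e-03 -1.146e+00 -1.458e+00] tau6 0.158 w 0.0113
[0.419 1.507 0.065] [0.025 0.035 0.045]
```

send_rows(
  deltas=[
    [[0, 0, -0.02, 0, 0, 0, -0.8], [0, 0, -0.04, 0, 0, 0, -0.8], [0, 0, -0.06, 0, 0, 0, -0.8], [0, 0, -0.06, 0, 0, 0, -0.8], [0, 0, -0.06, 0, 0, 0, -0.8]],
  ],
)

```text
clock: 9.6
eef_pos: [0.5903, -0.1279, 0.0935]
eef_rot: [-0.474, 0.524, -0.475, -0.524]
wrist_force: [-3.1, 1.8, 6.4]
gripper_width: 0.0111
```

```bash
python3 s.py 5
```

```text
t 9.6 p [ 0.5903 -0.1279  0.0935] psi 1.6701 F [-3.1  1.8  6.4] M [0.406 1.499 0.147] j [ 4.500e-02  4.330e-01  9.000e-03  1.000e-03 -1.146e+00 -1.517e+00] tau6 -0.205 w 0.0111
[0.4   1.502 0.136] [0.012 0.021 0.037]
```

send_rows(
  deltas=[
    [[0, 0, -0.02, 0, 0, 0, -0.8], [0, 0, -0.04, 0, 0, 0, -0.8], [0, 0, -0.05, 0, 0, 0, -0.8], [0, 0, -0.05, 0, 0, 0, -0.8], [0, 0, -0.05, 0, 0, 0, -0.8]],
  ],
)

```text
clock: 10.27
eef_pos: [0.5903, -0.128, 0.0935]
eef_rot: [-0.487, 0.512, -0.488, -0.512]
wrist_force: [-3.6, 2.2, 6.5]
gripper_width: 0.0112
```

```bash
python3 s.py 8
```

```text
t 10.2667 p [ 0.5903 -0.128   0.0935] psi 1.6204 F [-3.6  2.2  6.5] M [0.345 1.488 0.309] j [ 4.500e-02  4.330e-01  8.000e-03  1.000e-03 -1.146e+00 -1.567e+00] tau6 -0.305 w 0.0112
[0.394 1.522 0.285] [0.031 0.043 0.04 ]
```

Seat felt: the torque rises by 2 N m/rad, and zero opening lies at a tool yaw of about 1.73. The seat is pressed in about 0.11 rad. I now open by 3.25 rad from here.

send_rows(
  deltas=[
    [[0, 0, 0.1, 0, 0, 0, -0.8], [0, 0, 0.2, 0, 0, 0, -0.8], [0, 0, 0.3, 0, 0, 0, -0.8], [0, 0, 0.4, 0, 0, 0, -0.8], [0, 0, 0.5, 0, 0, 0, -0.8]],
  ],
)

```text
clock: 11.08
eef_pos: [0.5904, -0.1279, 0.0935]
eef_rot: [-0.344, 0.618, -0.344, -0.618]
wrist_force: [-4.4, 1.3, 6.2]
gripper_width: 0.0114
```

send_rows(
  deltas=[
    [[0, 0, 0.1, 0, 0, 0, -0.8], [0, 0, 0.2, 0, 0, 0, -0.8], [0, 0, 0.3, 0, 0, 0, -0.8], [0, 0, 0.4, 0, 0, 0, -0.8], [0, 0, 0.5, 0, 0, 0, -0.8]],
  ],
)

```text
clock: 11.5
eef_pos: [0.5904, -0.1278, 0.0935]
eef_rot: [-0.181, 0.684, -0.181, -0.683]
wrist_force: [-3.9, 1.6, 5.3]
gripper_width: 0.0112
```

send_rows(
  deltas=[
    [[0, 0, 0.1, 0, 0, 0, -0.8], [0, 0, 0.2, 0, 0, 0, -0.8], [0, 0, 0.3, 0, 0, 0, -0.8], [0, 0, 0.4, 0, 0, 0, -0.8], [0, 0, 0.5, 0, 0, 0, -0.8]],
  ],
)

```text
clock: 11.92
eef_pos: [0.5904, -0.1277, 0.0935]
eef_rot: [-0.006, 0.707, -0.006, -0.707]
wrist_force: [-4.5, 2.3, 6.1]
gripper_width: 0.0113
```

```bash
python3 s.py 2
```

```text
t 11.9167 p [ 0.5904 -0.1277  0.0935] psi 3.1246 F [-4.5  2.3  6.1] M [ 0.786  1.457 -0.062] j [ 0.045  0.433  0.009 -0.    -1.146 -0.062] tau6 -1.544 w 0.0113
[0.761 1.426 0.006] [0.051 0.005 0.003]
```

Forces are steady and low. Remaining turn: 1.745 rad.

send_rows(
  deltas=[
    [[0, 0, 0.1, 0, 0, 0, -0.8], [0, 0, 0.2, 0, 0, 0, -0.8], [0, 0, 0.3, 0, 0, 0, -0.8], [0, 0, 0.4, 0, 0, 0, -0.8], [0, 0, 0.5, 0, 0, 0, -0.8]],
  ],
)

```text
clock: 12.43
eef_pos: [0.5903, -0.1276, 0.0935]
eef_rot: [0.169, 0.687, 0.169, -0.686]
wrist_force: [-3.0, 2.3, 6.3]
gripper_width: 0.0113
```

send_rows(
  deltas=[
    [[0, 0, 0.1, 0, 0, 0, -0.8], [0, 0, 0.2, 0, 0, 0, -0.8], [0, 0, 0.3, 0, 0, 0, -0.8], [0, 0, 0.4, 0, 0, 0, -0.8], [0, 0, 0.5, 0, 0, 0, -0.8]],
  ],
)

```text
clock: 12.85
eef_pos: [0.5903, -0.1275, 0.0935]
eef_rot: [0.334, 0.624, 0.334, -0.623]
wrist_force: [-3.7, 2.6, 6.3]
gripper_width: 0.011
```

send_rows(
  deltas=[
    [[0, 0, 0.1, 0, 0, 0, -0.8], [0, 0, 0.2, 0, 0, 0, -0.8], [0, 0, 0.3, 0, 0, 0, -0.8], [0, 0, 0.4, 0, 0, 0, -0.8], [0, 0, 0.5, 0, 0, 0, -0.8]],
  ],
)

```text
clock: 13.27
eef_pos: [0.5901, -0.1275, 0.0935]
eef_rot: [0.477, 0.521, 0.478, -0.521]
wrist_force: [-4.3, 2.9, 7.6]
gripper_width: 0.0112
```

send_rows(
  deltas=[
    [[0, 0, 0.1, 0, 0, 0, -0.8], [0, 0, 0.2, 0, 0, 0, -0.8], [0, 0, 0.25, 0, 0, 0, -0.8], [0, 0, 0.25, 0, 0, 0, -0.8], [0, 0, 0.25, 0, 0, 0, -0.8]],
  ],
)

```text
clock: 13.68
eef_pos: [0.5901, -0.1276, 0.0935]
eef_rot: [0.538, 0.459, 0.538, -0.459]
wrist_force: [-5.7, 2.4, 6.9]
gripper_width: 0.0111
```

```bash
python3 s.py 2
```

```text
t 13.6833 p [ 0.5901 -0.1276  0.0935] psi -1.4131 F [-5.7  2.4  6.9] M [1.016 1.831 0.063] j [ 0.046  0.433  0.008 -0.    -1.146  1.683] tau6 0.079 w 0.0111
[1.003 1.883 0.042] [0.009 0.011 0.001]
```

Yaw is 4.870, 3.14 from the seat. Release and lift.

send_rows(
  deltas=[
    [[0, 0, 0, 0, 0, 0, -0.3], [0, 0, 0, 0, 0, 0, 0], [0, 0, 0, 0, 0, 0, 0], [0, 0, 0, 0, 0, 0, 0], [0, 0, 0, 0, 0, 0, 0]],
  ],
)

```text
clock: 14.2
eef_pos: [0.5907, -0.1279, 0.0922]
eef_rot: [0.538, 0.459, 0.538, -0.459]
wrist_force: [-0.6, -0.1, -1.1]
gripper_width: 0.0424
```

send_rows(
  deltas=[
    [[0, 0, 0, 0, 0, 10, 0], [0, 0, 0, 0, 0, 25, 0], [0, 0, 0, 0, 0, 50, 0], [0, 0, 0, 0, 0, 75, 0], [0, 0, 0, 0, 0, 100, 0]],
  ],
)

```text
clock: 14.62
eef_pos: [0.5905, -0.128, 0.1942]
eef_rot: [0.538, 0.459, 0.538, -0.459]
wrist_force: [0.9, -0.0, 0.3]
gripper_width: 0.0428
```

send_rows(
  deltas=[
    [[0, 0, 0, 0, 0, 0, 0], [0, 0, 0, 0, 0, 0, 0], [0, 0, 0, 0, 0, 0, 0], [0, 0, 0, 0, 0, 0, 0], [0, 0, 0, 0, 0, 0, 0]],
  ],
)

```text
clock: 15.03
eef_pos: [0.5901, -0.1278, 0.1912]
eef_rot: [0.537, 0.459, 0.538, -0.46]
wrist_force: [-0.8, 0.4, -1.7]
gripper_width: 0.0428
```

```bash
python3 s.py; python3 - <<'E'
from h import *
st,im=snap("wrist","w4.png")
for k in spot_point("wrist","lever_tip")[:1]: print(k["conf"],k["uv"],atz("wrist",k["uv"],.09,st))
t=trace("wrist","tbar_grip")[0]
v,u=np.nonzero(t["pixels"]);P=np.array([atz("wrist",(a,b),.108,st)[:2] for a,b in zip(u,v)])
m=P.mean(0);w,V=np.linalg.eigh(np.cov((P-m).T));print(t["conf"],t["rect"],m,V[:,1],np.degrees(np.arctan2(V[1,1],V[0,1])))
cv2.imwrite("pics/w4c.png",cv2.resize(im[100:350,170:470,::-1],(720,600)))
E
```

```text
t 15.0333 p [ 0.5901 -0.1278  0.1912] psi -1.4136 F [-0.8  0.4 -1.7] M [-0.002 -0.058 -0.011] j [ 0.045  0.377  0.178 -0.    -1.374  1.683] tau6 -0.0 w 0.0428
0.78 [192.1, 114.8] [ 0.6463046  -0.01301645  0.09      ]
0.85 [320.9, 208.7, 15.5, 75.6] [ 0.59066802 -0.12879326] [-0.98600213 -0.16673274] -170.40209239122638
```

View pics/w4c.png

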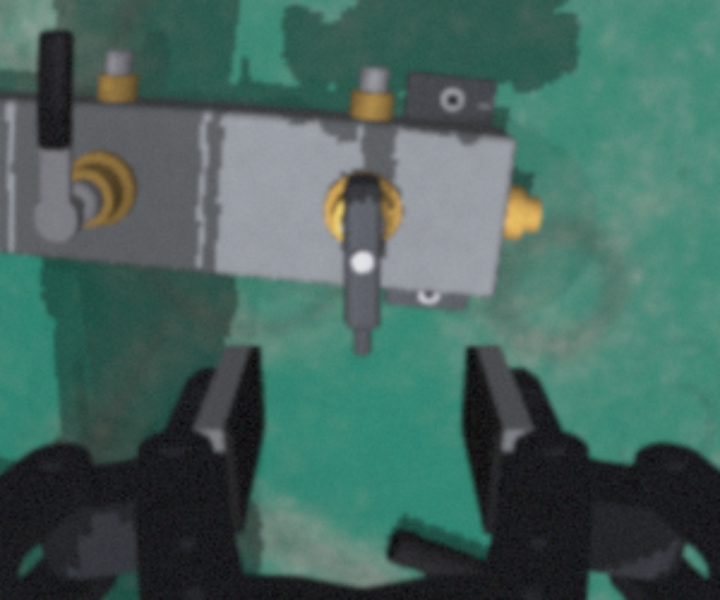

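The crop shows the bar free and in line with the tool: dot at (362,262), nose at (362,345). The lever is unmoved at (55,90), and the measured bar heading of 189.6° matches the tool's 189°.

```bash
python3 -c "
from rig import order
print(order.finish_job())"
```

```text
the job is handed in; nothing more can be done
None
```

I turned the T-bar valve clockwise onto its seat, then opened it half a turn, let go and handed the job in at about 15 s.

- **Seat:** I felt contact as the torque rose from about 0.07 to 0.29 N m, about 2 N m per rad as specified. That puts zero opening at a tool yaw of about 1.73 rad. The needle was pressed in about 0.11 rad at most, inside the 0.2 rad light-touch limit.
- **Half turn:** I turned the bar anticlockwise to a yaw of 4.87 rad, 3.14 rad from the seat. After release, the bar measured 189.6° in the wrist picture, against 189° for the tool.
- **Everything else:** The gripper was clear of everything, with forces near zero. The lever tip was found about 2 mm from my first wrist-camera reading of it, which is within camera accuracy. I did not re-measure the knob, torch, tape or meter at the end; the arm went nowhere near them.
- **Disagreement between cameras:** They differed by 3–5 mm on the spindle position. I used a value in between, and side forces stayed at 6 N or less during the turn.

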